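Park the salt box and pinch bowl in the corner rail

ROBOT

A 6-joint arm with a two-finger parallel gripper is mounted at the origin on a cart in front of the work surface, level with it; the furniture and walls round the work are solid. World frame = base frame: x ahead of the robot, y to its left, z up, the work surface at z = 0. Lengths are in m, angles in rad, forces in N, time in s.
With the tool pointing down it reaches from about 0.375 to 0.9 m from the base axis. Payload 3.1 kg.
Tool frame: the origin (TCP) lies where the fingers leave the gripper's body, on its centre line; the fingertips stand 70 mm ahead of it and the grasp point (between the pads) lies 51 mm ahead of it; z points along the fingers, y is the line along which they close (so a half turn about z gives the same grasp; the last joint's range is limited). The gripper opens to 87 mm and grips with 3 to 60 N. Pads are 19 mm wide; open, the fingers measure 117 mm over their backs; the gripper's body (75 mm by 190 mm) begins 51 mm behind the grasp point.
Start: joints at [-1.484, 0.527, 1.433, -0, 1.181, -0.178], TCP at [0.164, -0.603, 0.292] pointing down, gripper open.
Joint ranges: [-3.08, 3.08], [-0.75, 2.2], [0.22, 2.44], [-1.43, 4.57], [0, 2.65], [-2.85, 2.85]. Speed limits (rad/s): [2.79, 2.79, 3.14, 3.14, 3.14, 3.14].

INTERFACE

Orientations are given as a unit quaternion [x, y, z, w].
In Python, from rig import robot gives the robot as it stands.
- The arm moves only by the tool send_rows, never from a script. Its argument "deltas" is text: rows parted by semicolons, each of 7 numbers parted by spaces: the shift along the tool's x, y, z in mm, then the turn, a rotation vector about the tool's x, y, z in degrees, then the opening, from 0 (shut) to 1 (fully open). A call has 1 to 10 rows; each row shifts and turns the commanded pose from where the row before left it, along the tool's axes as they then stand; what a row does not reach is not made up. A row lasts 1/8 s, in which the tool goes at most 62.5 mm and 10.7 degrees, less where a joint would pass 70% of its speed; a pose out of reach is approached as far as the arm can. A call is refused whole if a number of a shift passes 62.5 or a number of a turn 10.7, either way. A call with a gripper value outside its range is refused whole. The fingers move at their own pace and stop on an object; "newtons" is the grip in N (left out, the last holds). Time passes only in rows, so rows that do not move let the fingers close. It gives the time, the measured TCP pose, the force, the opening and the grip force at its end, in the units of the state.
- robot.get_obs(): the state, without advancing time (a new reading comes with each control period).
- robot.camera(name): name is "scene" or "top" or "wrist"; returns a dict with "image" (420x560x3 uint8, red, green, blue), "depth" (420x560 float32, m along the optical axis (not along the pixel's ray), 0 where there is no reading), "fovy" (degrees; the focal length in pixels is half the picture's height over the tangent of half this angle, whatever the lens; pixels are square), "cx", "cy" (the principal point, pixels), "k1" (the pictures are not rectified: a ray, as slopes to the right and down, at radius r is drawn at 1 + k1 r^2 times it, then the intrinsics apply), "rvec" (rotation vector, rad) and "tvec" (3), from world to camera coordinates, as OpenCV has them. Camera axes: x right, y down, z forward; pixel columns grow to the right and rows downward; lengths in m; the calibration is good to about 2 mm. A picture is of the moment at which its call begins.
- robot.hand_in(): hands the job in; it is judged then, once.
Trained networks look in the newest picture that a camera, given by its name, has taken for a name from the list of things; names that differ only in an ending like _2 or _b are one class to them, and where a whole thing is asked for, a point or a joint stands for the part that bears it (a point fixed in the world has none). Each returns a list of dicts, best first, with "p" (0 to 1); they miss things now and then, are a little off and sometimes report something else, mostly with a low value. They report only what shows in the picture. A call takes as long as a camera call. They do not tell look-alikes from the thing itself.
- robot.find_in(camera, thing): "box" ([left, top, right, bottom] in pixels, round what is visible of it).
- robot.cut_out(camera, thing): "region" (420x560 bool, what is visible of it) and "box" ([left, top, right, bottom] in pixels, round what is visible of it).
The state is a dict: "time": time; "q": joint angles; "joint_velocities": joint speeds; "joint_torque": joint torques, N m; "position": TCP position; "tool_rot": TCP orientation; "ft_force": force on the tool from outside, world axes, zero at the start; "moment": the same for the moment, N m; "grip_width": finger opening in m; "grip_force": force on a finger pad.
Only numpy, scipy, OpenCV 4.12 (cv2) and the standard library are available. Lean on these libraries where they do the work, as an engineer would, in place of code of your own. Each camera call takes 0.05 s, during which the arm holds its last target. There are 200 camera calls.

TASK

Tidy the seasonings into the L-shaped walnut rail by pushing them along the worktop, never lifting or tipping them: push the round wooden salt box into the corner so that it touches both arms of the rail, and push the small speckled bowl up to the long arm right beside it, touching both the rail and the salt box. Leave the bottle stopper, tea light and lemon where they stand, and finish with the robot clear of everything.

Things in the scene. Friction and masses are not known exactly. Their poses are not given: they have to be found in the camera images.
- rail: Dark walnut L-shaped rail fixed to the worktop, 30 mm high, arms 14 mm thick. Origin: inner corner, at worktop level. x points to the back wall, y along the long arm, to the robot's left. Long arm's inner face: plane x = 0, from y = 0 to 230 mm. Short arm's inner face: plane y = 0, from x = 0 to -70 mm (towards the room). A wall cabinet hangs 0.46 m above the worktop from 10 mm or so behind the long arm: keep the wrist low there
- salt_centre (a point): Loose round wooden salt box, lid fixed, 84 mm across, 58 mm high, about 0.2 kg. Point: on the axis of the round body, 29 mm above its underside; z up. A small tab on the lid (its y side, 47 to 53 mm up) sticks out 10 mm; at the start it points roughly at the back right, and it passes over the rail. Parked, the point is 42 mm from each inner face of the rail
- bowl_centre (a point): Loose small round speckled stoneware bowl, 70 mm across at the rim, 50 mm across the foot, 31 mm high, about 0.09 kg. The point is on its axis, 15.5 mm above its underside; z points up. Parked, the point is 35 mm from the long arm's inner face and 77 mm from the salt box's axis
- stopper_centre (a point): Bystander: loose brass and black rubber bottle stopper, 35 mm across, 51 mm high; the point is its centre. It, the salt box and the bowl stand in front of the rail in three places about 120 mm apart, in any order
- light_centre (a point): Bystander: loose tea light in a metal cup, 38 mm across, 15 mm high, to the right of the rail; the point is its centre
- lemon_centre (a point): Bystander: loose lemon, 52 x 72 x 53 mm, to the right in front; the point is its centre
Not all that is in view belongs to the job. What is shaped like the part that bears bowl_centre but blue or purple is not meant.

How it is judged:
At the end, for the whole second after the job is handed in: The salt box stands within 6 mm of touching both arms of the rail; the bowl, to its left, is within 6 mm of touching the long arm and within 6 mm of touching the salt box; both stand flat on the worktop (x of salt_centre in the frame of rail between -0.048 and -0.034 m and y of salt_centre in the frame of rail between 0.034 and 0.048 m and x of bowl_centre in the frame of rail between -0.041 and -0.028 m and y of bowl_centre in the frame of rail above 0.05 m and horizontal distance between bowl_centre and salt_centre below 0.083 m and height (world z) of salt_centre below 0.034 m and height (world z) of bowl_centre below 0.0205 m and angle between each of salt_centre, bowl_centre's own z axis and vertical below 0.1 rad).
It fails at once if the salt box or the bowl is lifted more than 12 mm (height (world z) of salt_centre above 0.041 m or height (world z) of bowl_centre above 0.0275 m).
It fails at once if the salt box or the bowl is tipped by more than about 17 degrees (angle between any of salt_centre, bowl_centre's own z axis and vertical above 0.3 rad).
It fails at once if the bottle stopper, tea light or lemon is moved more than 20 mm (distance of any of stopper_centre, light_centre, lemon_centre from where it was at the start of the episode above 0.02 m).
It also fails if it takes over 72 s, if anything falls off the work surface, if the arm or the gripper's body presses on something with over 40 N, if the wrist force passes 120 N, or if a joint passes its speed limit or range.

## Working session

There is one attempt and no reset: what is moved stays moved. The work goes in short steps, Python scripts to look and compute and a tool call to move; the robot and the scene stay as the last step left them, time stands still between calls to the robot, and variables do not carry over. Pictures are saved under pics/ and viewed, at most 10 in all, crops included, and the job is handed in when it is done.

Besides the shell and the picture viewer there is one more tool, called after "Emit:" as a command line: name --argument value ..., lists and objects as JSON in quotes. send_rows: Moves the arm, as the interface text tells. Its arguments: {"type":"object","properties":{"deltas":{"type":"string"},"newtons":{"type":"number"}},"required":["deltas"]}

```bash
mkdir -p pics; cat > h.py <<'E'
import numpy as np, cv2
from rig import robot
def K(c):
    f=210/np.tan(np.radians(c['fovy'])/2); return np.array([[f,0,c['cx']],[0,f,c['cy']],[0,0,1]]),np.array([c['k1'],0,0,0,0.])
def cloud(c):
    k,d=K(c); v,u=np.mgrid[0:420,0:560]
    p=cv2.undistortPoints(np.stack([u,v],-1).reshape(-1,1,2).astype(float),k,d).reshape(420,560,2)
    P=np.dstack([p,np.ones((420,560))])*c['depth'][...,None]
    R=cv2.Rodrigues(np.array(c['rvec'],float))[0]
    return (P-np.array(c['tvec']).ravel())@R
def save(c,n): cv2.imwrite(f'pics/{n}.png',c['image'][...,::-1])
E
python3 - <<'E'
from h import *
for n in('top','scene'):
    c=robot.camera(n); save(c,n+'0'); W=cloud(c)
    print(n,c['fovy'],c['k1'])
    for t in('rail','salt_centre','bowl_centre','stopper_centre','light_centre','lemon_centre'):
        for r in robot.cut_out(n,t)[:3]:
            m=r['region']&(c['depth']>0); P=W[m]; col=c['image'][m].mean(0)
            print(t,round(r['p'],2),np.round(r['box']),P.shape[0],np.round(np.percentile(P,[2,50,98],axis=0),3).tolist() if len(P) else 0,col.round())
E
```

```text
top 44.261247991434146 -0.03715106949387124
rail 0.75 [248. 129. 333. 194.] 776 [[0.579, -0.022, 0.002], [0.681, 0.084, 0.029], [0.737, 0.19, 0.036]] [73. 56. 48.]
salt_centre 0.8 [301. 180. 330. 216.] 851 [[0.505, -0.026, 0.017], [0.544, 0.012, 0.057], [0.588, 0.049, 0.063]] [130. 104.  80.]
bowl_centre 0.75 [224. 237. 250. 264.] 542 [[0.387, 0.19, 0.004], [0.419, 0.221, 0.014], [0.448, 0.251, 0.034]] [138. 130. 124.]
bowl_centre 0.69 [190. 259. 212. 286.] 515 [[0.335, 0.291, 0.003], [0.364, 0.324, 0.013], [0.393, 0.352, 0.033]] [ 96.  46. 109.]
bowl_centre 0.55 [211. 298. 242. 327.] 550 [[0.228, 0.222, 0.002], [0.258, 0.253, 0.014], [0.288, 0.283, 0.033]] [ 37.  69. 133.]
stopper_centre 0.6 [280. 226. 295. 240.] 127 [[0.445, 0.075, 0.0], [0.459, 0.092, 0.018], [0.476, 0.108, 0.054]] [75. 64. 54.]
light_centre 0.6 [321. 106. 338. 119.] 167 [[0.787, -0.042, 0.001], [0.805, -0.025, 0.009], [0.823, -0.008, 0.017]] [132. 115.  90.]
lemon_centre 0.54 [358. 136. 381. 160.] 371 [[0.669, -0.158, 0.021], [0.69, -0.129, 0.046], [0.716, -0.104, 0.057]] [157. 122.  48.]
scene 44.25771391379004 
[... 360 characters left out ...]
4], [0.396, 0.356, 0.031]] [120.  56. 139.]
bowl_centre 0.81 [258. 279. 293. 311.] 958 [[0.386, 0.191, 0.004], [0.425, 0.215, 0.015], [0.45, 0.255, 0.03]] [174. 167. 154.]
bowl_centre 0.74 [313. 336. 349. 374.] 1222 [[0.228, 0.223, 0.004], [0.264, 0.246, 0.014], [0.291, 0.287, 0.031]] [ 26.  79. 168.]
stopper_centre 0.59 [297. 236. 313. 262.] 292 [[0.446, 0.087, 0.002], [0.457, 0.103, 0.015], [0.475, 0.113, 0.051]] [79. 66. 47.]
light_centre 0.68 [226. 157. 239. 169.] 154 [[0.786, -0.042, 0.002], [0.806, -0.022, 0.008], [0.826, -0.003, 0.015]] [139. 125. 100.]
lemon_centre 0.59 [281. 143. 304. 166.] 360 [[0.669, -0.141, 0.016], [0.686, -0.115, 0.039], [0.712, -0.098, 0.053]] [189. 146.   7.]
```

```bash
python3 - <<'E'
import cv2
a=cv2.imread('pics/top0.png')[90:340,170:420];b=cv2.imread('pics/scene0.png')[130:380,190:400]
cv2.imwrite('pics/ab.png',cv2.hconcat([cv2.resize(a,(420,420),interpolation=2),cv2.resize(b,(353,420),interpolation=2)]))
E
python3 - <<'E'
from h import *
from scipy.optimize import least_squares
C={n:robot.camera(n) for n in('top','scene')}
def fit(z0,z1,box):
    out=[]
    for n in C:
        P=cloud(C[n])[C[n]['depth']>0]
        m=(P[:,2]>z0)&(P[:,2]<z1)&(P[:,0]>box[0])&(P[:,0]<box[1])&(P[:,1]>box[2])&(P[:,1]<box[3])
        out.append(P[m])
    return out
# rail tops
for n,P in zip(C,fit(.026,.034,(.56,.76,-.05,.24))):
    Q=P[:,:2].astype(np.float32); r=cv2.minAreaRect(Q); print(n,len(Q)); 
    # L model: inner corner c, angle a
    def res(p):
        ca,sa=np.cos(p[2]),np.sin(p[2]); d=Q-p[:2]; X=d@[ca,sa]; Y=d@[-sa,ca]
        b=lambda X,Y,x0,x1,y0,y1: np.hypot(np.maximum(np.maximum(x0-X,X-x1),0),np.maximum(np.maximum(y0-Y,Y-y1),0))
        e=np.minimum(b(X,Y,.002,.012,-.012,.228),b(X,Y,-.068,.012,-.012,-.002))
        return np.minimum(e,.02)
    best=min((least_squares(res,[.66,.0,a]) for a in np.radians([-40,-25,-10,0,10,25,40])),key=lambda s:s.cost)
    print(best.x,np.degrees(best.x[2]),best.cost, np.sqrt(2*best.cost/len(Q)))
for nm,R,z0,z1,b in(('salt',.042,.054,.064,(.48,.62,-.05,.07)),('bowl',.035,.025,.036,(.37,.47,.17,.27)),('stop',.0175,.045,.056,(.42,.5,.06,.13))):
    for n,P in zip(C,fit(z0,z1,b)):
        print(nm,n,len(P),np.round(cv2.minEnclosingCircle((P[:,:2]*1000).astype(np.float32)),1) if 0 else cv2.minEnclosingCircle((P[:,:2]*1000).astype(np.float32)))
E
```

```text
top 501
[0.7284064  0.02634635 0.76169369] 43.64183347873011 0.00011590345322675877 0.0006802120522564748
scene 562
[0.72843016 0.03000865 0.76166726] 43.64031915019858 0.0023267286045071905 0.002877528969406994
salt top 696 ((549.1470947265625, 10.973306655883789), 45.80803298950195)
salt scene 667 ((545.9779052734375, 14.441563606262207), 42.38837814331055)
bowl top 114 ((417.60906982421875, 220.28358459472656), 34.70537567138672)
bowl scene 223 ((418.5022277832031, 222.45469665527344), 36.024024963378906)
stop top 31 ((461.24334716796875, 93.29296875), 8.45903491973877)
stop scene 44 ((462.4231262207031, 95.86558532714844), 8.453460693359375)
```

View pics/ab.png

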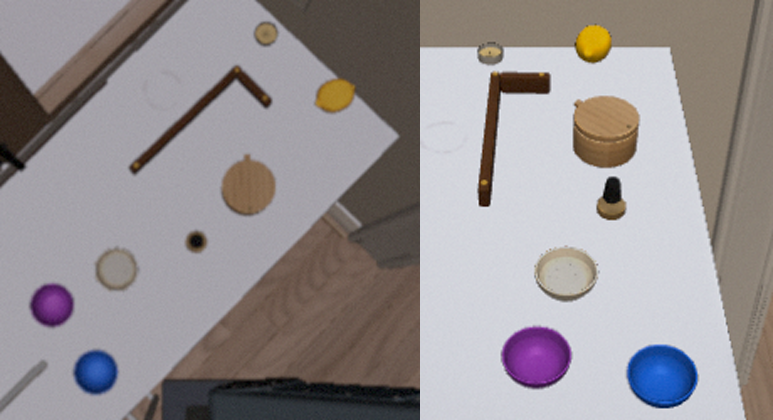

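The left panel (top view) shows the salt box at about (248,187), stopper (196,241), pale bowl (117,268) and rail corner (237,70). The tab points towards the corner, and the purple and blue bowls are decoys. I'll push each item in a straight line with the fingers as a narrow cradle.

```bash
cat >> h.py <<'E'
from scipy.spatial.transform import Rotation as Ro
def plan(xyz,yaw,n,op):
    o=robot.get_obs(); p=np.array(o['position']); R=Ro.from_quat(o['tool_rot'])
    c,s=np.cos(np.radians(yaw)),np.sin(np.radians(yaw))
    T=Ro.from_matrix(np.array([[c,s,0],[s,-c,0],[0,0,-1.]]))
    rv=(R.inv()*T).as_rotvec(); rows=[]
    for i in range(n):
        Ri=R*Ro.from_rotvec(rv*i/n)
        d=Ri.inv().apply((np.array(xyz)-p)/n)*1000
        rows.append(' '.join('%.1f'%v for v in d)+' '+' '.join('%.2f'%v for v in np.degrees(rv/n))+' %g'%op)
    print('; '.join(rows))
E
python3 - <<'E'
from h import *
o=robot.get_obs();print(Ro.from_quat(o['tool_rot']).as_matrix().round(3),o['position'],o['grip_width'],o['time'])
plan((.478,.003,.22),7.8,15,.45)
plan((.478,.003,.22),187.8,15,.45)
E
```

```text
[[ 0.965  0.263  0.   ]
 [ 0.263 -0.965 -0.   ]
 [ 0.     0.    -1.   ]] [ 0.16420195 -0.60300978  0.29228396] 0.08740035602107286 0.8
30.8 -33.5 4.8 0.00 -0.00 0.50 0.45; 30.5 -33.8 4.8 0.00 -0.00 0.50 0.45; 30.2 -34.0 4.8 0.00 -0.00 0.50 0.45; 29.9 -34.3 4.8 0.00 -0.00 0.50 0.45; 29.6 -34.5 4.8 0.00 -0.00 0.50 0.45; 29.3 -34.8 4.8 0.00 -0.00 0.50 0.45; 29.0 -35.0 4.8 0.00 -0.00 0.50 0.45; 28.7 -35.3 4.8 0.00 -0.00 0.50 0.45; 28.4 -35.5 4.8 0.00 -0.00 0.50 0.45; 28.1 -35.8 4.8 0.00 -0.00 0.50 0.45; 27.8 -36.0 4.8 0.00 -0.00 0.50 0.45; 27.5 -36.3 4.8 0.00 -0.00 0.50 0.45; 27.2 -36.5 4.8 0.00 -0.00 0.50 0.45; 26.8 -36.7 4.8 0.00 -0.00 0.50 0.45; 26.5 -37.0 4.8 0.00 -0.00 0.50 0.45
30.8 -33.5 4.8 0.00 0.00 -11.50 0.45; 36.9 -26.7 4.8 0.00 0.00 -11.50 0.45; 41.4 -18.8 4.8 0.00 0.00 -11.50 0.45; 44.4 -10.1 4.8 0.00 0.00 -11.50 0.45; 45.5 -1.1 4.8 0.00 0.00 -11.50 0.45; 44.8 8.0 4.8 0.00 0.00 -11.50 0.45; 42.3 16.8 4.8 0.00 0.00 -11.50 0.45; 38.1 24.9 4.8 0.00 0.00 -11.50 0.45; 32.4 32.0 4.8 0.00 0.00 -11.50 0.45; 25.3 37.8 4.8 0.00 0.00 -11.50 0.45; 17.3 42.1 4.8 0.00 0.00 -11.50 0.45; 8.6 44.7 4.8 0.00 0.00 -11.50 0.45; -0.5 45.5 4.8 0.00 0.00 -11.50 0.45; -9.6 44.5 4.8 0.00 0.00 -11.50 0.45; -18.3 41.7 4.8 0.00 0.00 -11.50 0.45
```

Emit:
send_rows --deltas "30.8 -33.5 5 0 0 0.5 0.45; 30.5 -33.8 5 0 0 0.5 0.45; 30.2 -34 5 0 0 0.5 0.45; 29.9 -34.3 5 0 0 0.5 0.45; 29.6 -34.5 5 0 0 0.5 0.45; 29.3 -34.8 5 0 0 0.5 0.45; 29 -35 5 0 0 0.5 0.45; 28.7 -35.3 5 0 0 0.5 0.45"

```text
time: 1.8
position: [0.3322, -0.2788, 0.2524]
tool_rot: [0.995, 0.097, 0.0, 0.0]
ft_force: [0.8, -0.4, -0.2]
grip_width: 0.0391
grip_force: 0.0
```

Emit:
send_rows --deltas "28.4 -35.5 5 0 0 0.5 0.45; 28.1 -35.8 5 0 0 0.5 0.45; 27.8 -36 5 0 0 0.5 0.45; 27.5 -36.3 5 0 0 0.5 0.45; 27.2 -36.5 5 0 0 0.5 0.45; 26.8 -36.7 5 0 0 0.5 0.45; 26.5 -37 5 0 0 0.5 0.45; 0 0 0 0 0 0 0.45; 0 0 0 0 0 0 0.45"

```text
time: 2.92
position: [0.478, 0.0027, 0.2173]
tool_rot: [0.998, 0.068, -0.0, 0.0]
ft_force: [0.2, -0.0, 0.8]
grip_width: 0.039
grip_force: 0.0
```

```bash
python3 - <<'E'
from h import *
o=robot.get_obs();print(o['position'],o['grip_width'],o['time'],np.round(o['q'],2))
plan((.485,.0045,.083),7.8,5,.45)
E
```

```text
[0.47795966 0.00267399 0.21728277] 0.039007399168274046 2.925 [-0.23  0.45  1.87 -0.    0.82  1.21]
1.5 -0.2 26.9 0.00 0.00 -0.00 0.45; 1.5 -0.2 26.9 0.00 0.00 -0.00 0.45; 1.5 -0.2 26.9 0.00 0.00 -0.00 0.45; 1.4 -0.2 26.9 0.00 0.00 -0.00 0.45; 1.4 -0.2 26.9 0.00 0.00 -0.00 0.45
```

Emit:
send_rows --deltas "1.5 -0.2 27 0 0 0 0.45; 1.5 -0.2 27 0 0 0 0.45; 1.5 -0.2 27 0 0 0 0.45; 1.5 -0.2 27 0 0 0 0.45; 1.5 -0.2 26 0 0 0 0.45; 3 0 0 0 0 0 0.45; 5 0 0 0 0 0 0.45; 5 0 0 0 0 0 0.45; 5 0 0 0 0 0 0.45; 5 0 0 0 0 0 0.45"

```text
time: 4.18
position: [0.5081, 0.0081, 0.0838]
tool_rot: [0.998, 0.068, -0.0, -0.0]
ft_force: [-2.5, -0.8, 1.5]
grip_width: 0.0389
grip_force: 1.1
```

Emit:
send_rows --deltas "6 0 0 0 0 0 0.45; 6 0 0 0 0 0 0.45; 6 0 0 0 0 0 0.45; 6 0 0 0 0 0 0.45; 6 0 0 0 0 0 0.45; 6 0 0 0 0 0 0.45; 6 0 0 0 0 0 0.45; 6 0 0 0 0 0 0.45; 6 0 0 0 0 0 0.45; 0 0 0 0 0 0 0.45"

```text
time: 5.42
position: [0.563, 0.0151, 0.0833]
tool_rot: [0.998, 0.067, 0.001, 0.0]
ft_force: [-0.5, 0.6, 0.1]
grip_width: 0.0395
grip_force: 0.0
```

```bash
cat >> h.py <<'E'
C0=np.array([.7284,.0282]);A=np.radians(43.64);RX=np.array([[np.cos(A),np.sin(A)],[-np.sin(A),np.cos(A)]])
def disc(n,R,z0,z1,box):
    from scipy.optimize import least_squares
    c=robot.camera(n);P=cloud(c)[c['depth']>0]
    m=(P[:,2]>z0)&(P[:,2]<z1)&(P[:,0]>box[0])&(P[:,0]<box[1])&(P[:,1]>box[2])&(P[:,1]<box[3])
    Q=P[m][:,:2]
    off=np.array([0,.0018])*(1 if n=='top' else -1)   # centre the two cameras on one another
    s=least_squares(lambda p:np.maximum(np.linalg.norm(Q-p,axis=1)-R+.001,0),np.median(Q,axis=0),loss='soft_l1',f_scale=.002).x+off
    return len(Q),s,RX@(s-C0)
E
python3 - <<'E'
from h import *
o=robot.get_obs();print(o['position'],o['ft_force'],o['time'])
for n in('top','scene'): print(n,disc(n,.042,.053,.064,(.57,.72,-.06,.09)))
c=robot.camera('scene');save(c,'s1')
im=cv2.imread('pics/s1.png')[130:330,190:400];cv2.imwrite('pics/s1.png',cv2.resize(im,(630,600),interpolation=2))
E
```

```text
[0.56301086 0.01514729 0.08330107] [-0.4935941   0.63955611  0.0776181 ] 5.425
top (3, array([0.62978807, 0.03962143]), array([-0.06348228,  0.07632013]))
scene (4, array([0.64842555, 0.00879146]), array([-0.07127104,  0.04114659]))
```

View pics/s1.png

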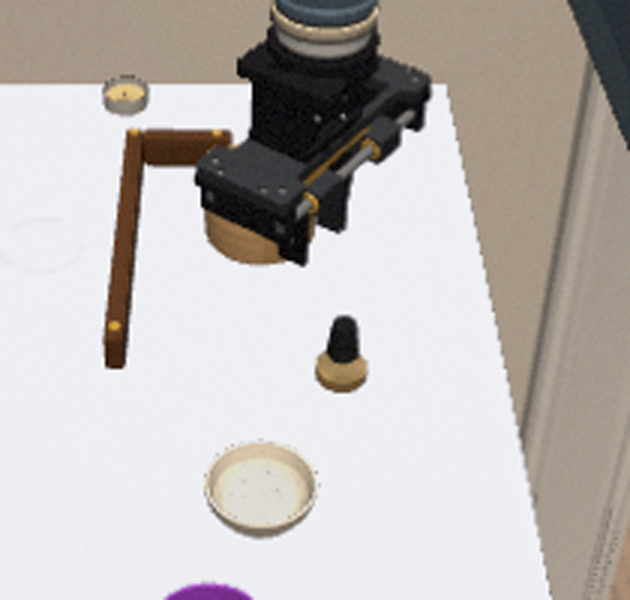

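The picture shows the salt box at about (258,235) under the gripper body, ahead of the fingers and moving with them. The bowl (260,485) and stopper (342,360) are untouched, so I'll continue.

Emit:
send_rows --deltas "6 0 0 0 0 0 0.45; 6 0 0 0 0 0 0.45; 6 0 0 0 0 0 0.45; 6 0 0 0 0 0 0.45; 6 0 0 0 0 0 0.45; 6 0 0 0 0 0 0.45; 6 0 0 0 0 0 0.45; 4 0 0 0 0 0 0.45; 4 0 0 0 0 0 0.45; 2 0 0 0 0 0 0.45"

```text
time: 6.82
position: [0.6136, 0.0222, 0.0833]
tool_rot: [0.998, 0.067, 0.0, 0.0]
ft_force: [-1.4, 0.3, 0.3]
grip_width: 0.039
grip_force: 0.5
```

Emit:
send_rows --deltas "2 0 0 0 0 0 0.45; 2 0 0 0 0 0 0.45; 0 0 0 0 0 0 0.45"

```text
time: 7.2
position: [0.6175, 0.0227, 0.0833]
tool_rot: [0.998, 0.067, 0.0, 0.0]
ft_force: [-1.2, 0.4, -0.9]
grip_width: 0.0395
grip_force: 0.3
```

Emit:
send_rows --deltas "2 0 0 0 0 0 0.45; 0 0 0 0 0 0 0.45"

```text
time: 7.45
position: [0.6195, 0.023, 0.0833]
tool_rot: [0.998, 0.067, 0.0, 0.0]
ft_force: [-1.7, 0.1, -0.9]
grip_width: 0.0394
grip_force: 0.3
```

Emit:
send_rows --deltas "1.5 0 0 0 0 0 0.45; 0 0 0 0 0 0 0.45"

```text
time: 7.7
position: [0.6209, 0.0232, 0.0833]
tool_rot: [0.998, 0.067, 0.0, 0.0]
ft_force: [-1.2, -0.1, -0.0]
grip_width: 0.0393
grip_force: 0.3
```

Emit:
send_rows --deltas "1.5 0 0 0 0 0 0.45; 0 0 0 0 0 0 0.45"

```text
time: 7.95
position: [0.6224, 0.0234, 0.0833]
tool_rot: [0.998, 0.067, 0.0, 0.0]
ft_force: [-0.3, 0.2, -0.5]
grip_width: 0.039
grip_force: 0.3
```

Emit:
send_rows --deltas "1 0 0 0 0 0 0.45; 0 0 0 0 0 0 0.45"

```text
time: 8.2
position: [0.6233, 0.0235, 0.0833]
tool_rot: [0.998, 0.067, 0.0, -0.0]
ft_force: [-0.8, 0.6, 0.1]
grip_width: 0.0387
grip_force: 0.4
```

Emit:
send_rows --deltas "-10 0 0 0 0 0 0.45; -20 0 0 0 0 0 0.45; -30 0 -20 0 0 0 0.45; -40 0 -50 0 0 0 0.45; -50 0 -50 0 0 0 0.45; -40 0 -20 0 0 0 0.45; 0 0 0 0 0 0 0.45"

```text
time: 9.07
position: [0.4385, -0.0008, 0.2176]
tool_rot: [0.998, 0.067, -0.0, -0.0]
ft_force: [0.9, 0.6, -0.2]
grip_width: 0.0391
grip_force: 0.0
```

```bash
python3 - <<'E'
from h import *
o=robot.get_obs();print(o['position'],np.round(o['q'],2))
for n in('top','scene'):
    print(n,disc(n,.042,.053,.064,(.6,.74,-.04,.1))); print(disc(n,.035,.026,.036,(.37,.47,.17,.27)))
    c=robot.camera(n);W=cloud(c)
    a,b=(c['image'][100:220,230:350],0) if n=='top' else (c['image'][150:250,200:300],0)
    cv2.imwrite(f'pics/{n}2.png',cv2.resize(a,(390,390),interpolation=2)[...,::-1])
cv2.imwrite('pics/c2.png',cv2.hconcat([cv2.imread('pics/top2.png'),cv2.imread('pics/scene2.png')]))
E
```

```text
[ 0.43849828 -0.00080194  0.21764721] [-0.26  0.41  1.96 -0.    0.77  1.18]
top (724, array([0.66830085, 0.02984766]), array([-0.04235608,  0.04266832]))
(108, array([0.41752436, 0.22219821]), array([-0.09109466,  0.35493764]))
scene (646, array([0.66781412, 0.02961626]), array([-0.04286802,  0.04283676]))
(196, array([0.41810951, 0.22107715]), array([-0.09144487,  0.35372252]))
```

View pics/c2.png

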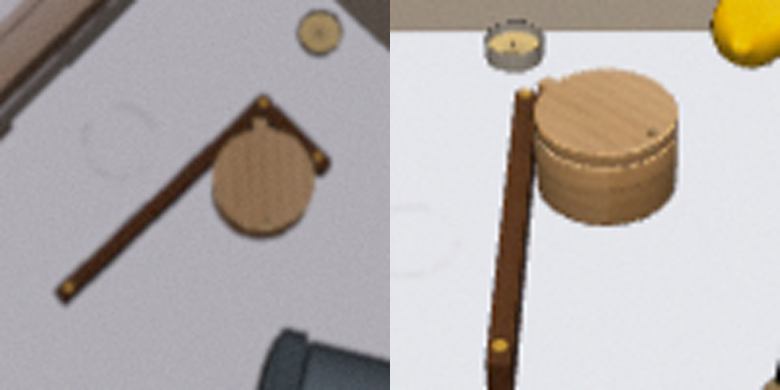

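The salt box at (262,180) in the left panel sits against both arms, about 0.5 mm off nominal by measurement. Next is the bowl.

```bash
python3 - <<'E'
from h import *
plan((.372,.2516,.18),-32.9,9,.28)
E
```

```text
-4.0 -28.9 4.0 -0.00 0.00 4.52 0.28; -6.2 -28.5 4.0 -0.00 0.00 4.52 0.28; -8.5 -27.9 4.0 -0.00 0.00 4.52 0.28; -10.6 -27.2 4.0 -0.00 0.00 4.52 0.28; -12.7 -26.2 4.0 -0.00 0.00 4.52 0.28; -14.8 -25.1 4.0 -0.00 0.00 4.52 0.28; -16.7 -23.9 4.0 -0.00 0.00 4.52 0.28; -18.5 -22.5 4.0 -0.00 0.00 4.52 0.28; -20.2 -21.0 4.0 -0.00 0.00 4.52 0.28
```

Emit:
send_rows --deltas "-4 -28.9 4 0 0 4.5 0.28; -6.2 -28.5 4 0 0 4.5 0.28; -8.5 -27.9 4 0 0 4.5 0.28; -10.6 -27.2 4 0 0 4.5 0.28; -12.7 -26.2 4 0 0 4.5 0.28; -14.8 -25.1 4 0 0 4.5 0.28; -16.7 -23.9 4 0 0 4.5 0.28; -18.5 -22.5 4 0 0 4.6 0.28; -20.2 -21 4 0 0 4.6 0.28; 0 0 0 0 0 0 0.28"

```text
time: 10.62
position: [0.3708, 0.2531, 0.1793]
tool_rot: [0.96, -0.282, -0.0, 0.0]
ft_force: [0.1, -0.6, -0.4]
grip_width: 0.0243
grip_force: 0.0
```

```bash
python3 - <<'E'
from h import *
o=robot.get_obs();print(o['position'],np.round(o['q'],2))
plan((.372,.2516,.081),-32.9,4,.28)
E
```

```text
[0.37077621 0.25305467 0.17933627] [0.35 0.49 1.97 0.   0.68 2.49]
0.5 0.1 24.6 0.01 0.01 0.04 0.28; 0.5 0.1 24.6 0.01 0.01 0.04 0.28; 0.5 0.1 24.6 0.01 0.01 0.04 0.28; 0.5 0.1 24.6 0.01 0.01 0.04 0.28
```

Emit:
send_rows --deltas "0.5 0 24.5 0 0 0 0.28; 0.5 0 24.5 0 0 0 0.28; 0.5 0 24.5 0 0 0 0.28; 0.5 0 24.5 0 0 0 0.28; 4 0 0 0 0 0 0.28; 4 0 0 0 0 0 0.28; 4 0 0 0 0 0 0.28; 4 0 0 0 0 0 0.28; 5 0 0 0 0 0 0.28; 5 0 0 0 0 0 0.28"

```text
time: 11.88
position: [0.3947, 0.2362, 0.0825]
tool_rot: [0.959, -0.284, 0.0, -0.0]
ft_force: [-0.2, 1.1, 0.9]
grip_width: 0.0244
grip_force: 0.5
```

Emit:
send_rows --deltas "5 0 0 0 0 0 0.28; 5 0 0 0 0 0 0.28; 5 0 0 0 0 0 0.28; 5 0 0 0 0 0 0.28; 5 0 0 0 0 0 0.28; 5 0 0 0 0 0 0.28; 5 0 0 0 0 0 0.28; 5 0 0 0 0 0 0.28"

```text
time: 12.88
position: [0.4284, 0.2144, 0.0822]
tool_rot: [0.959, -0.284, -0.0, -0.0]
ft_force: [-1.2, 0.9, 0.6]
grip_width: 0.0242
grip_force: 0.4
```

```bash
python3 - <<'E'
from h import *
o=robot.get_obs();print(o['position'],o['ft_force'],RX@(o['position'][:2]-C0))
c=robot.camera('scene')
for n in('top','scene'):print(disc(n,.035,.026,.034,(.4,.53,.12,.25)))
cv2.imwrite('pics/s3.png',cv2.resize(c['image'][150:350,190:400],(630,600),interpolation=2)[...,::-1])
E
```

```text
[0.42839676 0.2143808  0.08224266] [-1.24782373  0.87485439  0.64515605] [-0.0886214   0.34177694]
(25, array([0.47136871, 0.16014912]), array([-0.09494965,  0.272874  ]))
(61, array([0.44326777, 0.20793989]), array([-0.08230443,  0.32685287]))
```

View pics/s3.png

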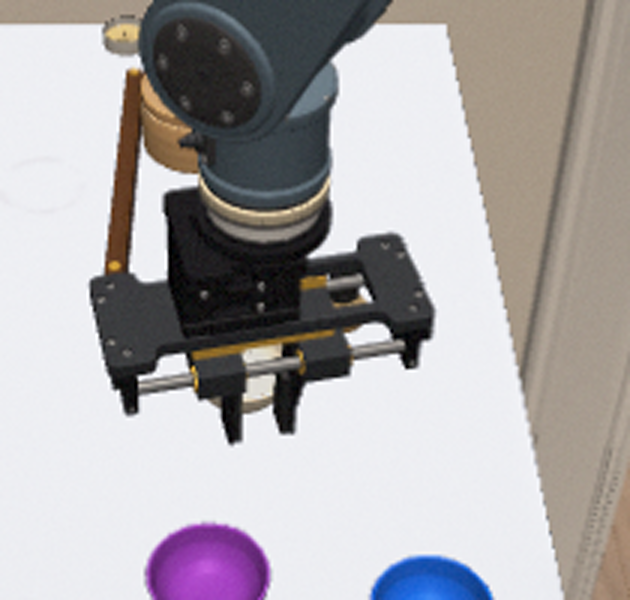

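The picture shows the bowl at about (250,390) held between the fingers, on line. The stopper at about (345,300) passes clear below the gripper body, so I'll continue.

Emit:
send_rows --deltas "6 0 0 0 0 0 0.28; 6 0 0 0 0 0 0.28; 6 0 0 0 0 0 0.28; 6 0 0 0 0 0 0.28; 6 0 0 0 0 0 0.28; 6 0 0 0 0 0 0.28; 6 0 0 0 0 0 0.28; 6 0 0 0 0 0 0.28; 6 0 0 0 0 0 0.28; 6 0 0 0 0 0 0.28"

```text
time: 14.28
position: [0.4787, 0.1817, 0.0822]
tool_rot: [0.959, -0.284, -0.0, 0.0]
ft_force: [-0.2, 0.5, 0.6]
grip_width: 0.0241
grip_force: 0.3
```

Emit:
send_rows --deltas "6 0 0 0 0 0 0.28; 6 0 0 0 0 0 0.28; 6 0 0 0 0 0 0.28; 6 0 0 0 0 0 0.28; 6 0 0 0 0 0 0.28; 6 0 0 0 0 0 0.28; 6 0 0 0 0 0 0.28; 6 0 0 0 0 0 0.28; 6 0 0 0 0 0 0.28; 6 0 0 0 0 0 0.28"

```text
time: 15.52
position: [0.5291, 0.149, 0.0822]
tool_rot: [0.959, -0.284, -0.0, 0.0]
ft_force: [-0.5, -0.0, -0.1]
grip_width: 0.0247
grip_force: 0.3
```

Emit:
send_rows --deltas "6 0 0 0 0 0 0.28; 6 0 0 0 0 0 0.28; 6 0 0 0 0 0 0.28; 6 0 0 0 0 0 0.28; 6 0 0 0 0 0 0.28; 6 0 0 0 0 0 0.28; 6 0 0 0 0 0 0.28; 0 0 0 0 0 0 0.28"

```text
time: 16.52
position: [0.5647, 0.1261, 0.0823]
tool_rot: [0.959, -0.284, 0.001, -0.0]
ft_force: [-0.4, 0.2, 0.6]
grip_width: 0.0242
grip_force: 0.0
```

```bash
python3 - <<'E'
from h import *
o=robot.get_obs();p=np.array(o['position'][:2]);print(p,Ro.from_quat(o['tool_rot']).as_matrix()[:2,0])
d=np.array([.8395,-.543]);e=np.array([.6207,.0904])-.0424*d-p;print('ahead',e@d,'left',e@[.543,.8395])
E
```

```text
[0.56474088 0.12606033] [ 0.83872286 -0.54455771]
ahead 0.023957807548447188 left 0.00044895697047621363
```

Emit:
send_rows --deltas "5 0 0 0 0 0 0.28; 5 0 0 0 0 0 0.28; 4 0 0 0 0 0 0.28; 3 0 0 0 0 0 0.28; 2 0 0 0 0 0 0.28; 2 0 0 0 0 0 0.28; 0 0 0 0 0 0 0.28"

```text
time: 17.4
position: [0.5818, 0.1149, 0.0822]
tool_rot: [0.959, -0.284, 0.0, -0.0]
ft_force: [-1.0, 0.0, -1.0]
grip_width: 0.0246
grip_force: 0.1
```

Emit:
send_rows --deltas "2 0 0 0 0 0 0.28; 1 0 0 0 0 0 0.28; 0 0 0 0 0 0 0.28"

```text
time: 17.77
position: [0.5843, 0.1133, 0.0823]
tool_rot: [0.959, -0.284, 0.0, -0.0]
ft_force: [-0.3, -0.1, -0.1]
grip_width: 0.0244
grip_force: 0.1
```

Emit:
send_rows --deltas "-10 0 0 0 0 0 0.28; -20 0 0 0 0 0 0.28; -30 0 -10 0 0 0 0.28; -40 0 -50 0 0 0 0.28; -50 0 -50 0 0 0 0.28; -50 0 -20 0 0 0 0.28; 0 0 0 0 0 0 0.28"

```text
time: 18.65
position: [0.4172, 0.2201, 0.2066]
tool_rot: [0.96, -0.282, -0.001, 0.0]
ft_force: [-0.5, -1.3, -0.1]
grip_width: 0.0244
grip_force: 0.0
```

```bash
python3 - <<'E'
from h import *
for n in('top','scene'):
    a=disc(n,.042,.053,.064,(.6,.74,-.04,.1)); b=disc(n,.035,.026,.034,(.56,.66,.055,.14)); print(n,a,b,np.linalg.norm(a[1]-b[1]))
    c=robot.camera(n)
    a=c['image'][100:260,210:370] if n=='top' else c['image'][140:290,180:330]
    cv2.imwrite(f'pics/{n}4.png',cv2.resize(a,(400,400),interpolation=2)[...,::-1])
cv2.imwrite('pics/c4.png',cv2.hconcat([cv2.imread('pics/top4.png'),cv2.imread('pics/scene4.png')]))
E
```

```text
top (721, array([0.66881734, 0.02984753]), array([-0.04198239,  0.04231179])) (175, array([0.62382241, 0.09793595]), array([-0.02755526,  0.12263883])) 0.08161235312999363
scene (100, array([0.68875993, 0.05425764]), array([-0.01070411,  0.04621426])) (18, array([0.60217904, 0.12019015]), array([-0.02786018,  0.1536806 ])) 0.10882713713160266
```

View pics/c4.png

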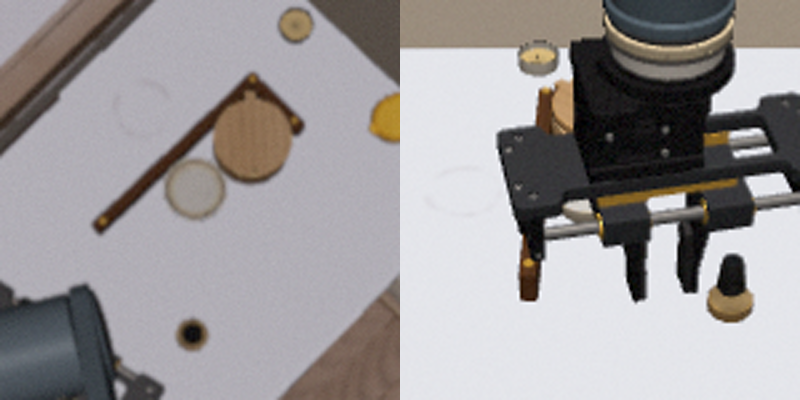

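The left panel shows the bowl (196,188) against the rail and near the salt box (252,137), but the gripper blocks the scene camera. I'll move clear and measure again.

Emit:
send_rows --deltas "30 50 -5 0 0 0 0.28; 30 50 -5 0 0 0 0.28; 30 50 -5 0 0 0 0.28; 30 50 -5 0 0 0 0.28; 30 50 -5 0 0 0 0.28; 30 50 -5 0 0 0 0.28; 0 0 0 0 0 0 0.28"

```text
time: 19.82
position: [0.411, -0.1366, 0.2353]
tool_rot: [0.958, -0.288, 0.002, 0.001]
ft_force: [0.2, -0.4, -0.6]
grip_width: 0.0244
grip_force: 0.0
```

```bash
python3 - <<'E'
from h import *
from scipy.optimize import least_squares
print(robot.get_obs()['position'])
for n in('top','scene'):
    c=robot.camera(n);P=cloud(c)[c['depth']>0];off=np.array([0,.0018])*(1 if n=='top' else -1)
    def f(R,z0,z1,xm,y0,y1):
        q=(P[:,:2]+off-C0)@RX.T
        m=(P[:,2]>z0)&(P[:,2]<z1)&(q[:,0]>-.1)&(q[:,0]<xm)&(q[:,1]>y0)&(q[:,1]<y1);Q=q[m]
        r=least_squares(lambda p:np.maximum(np.linalg.norm(Q-p,axis=1)-R+.001,0),np.median(Q,axis=0),loss='soft_l1',f_scale=.002).x
        lo,hi=np.percentile(Q,[.5,99.5],axis=0);return len(Q),r,lo,hi,(lo+hi)/2
    a=f(.042,.053,.064,.03,-.03,.1);b=f(.035,.024,.034,-.002,.0848,.17)
    print(n,a,'\n  bowl',b,np.linalg.norm(a[1]-b[1]))
    r=robot.cut_out(n,'bowl_centre')
    for d in r:
        m=d['region']&(c['depth']>0);Q=(cloud(c)[m][:,:2]+off-C0)@RX.T
        if abs(np.median(Q,axis=0)[1])<.2: print(cv2.minEnclosingCircle((Q*1000).astype(np.float32)), np.percentile(Q,[1,99],axis=0).round(4).tolist())
E
```

```text
[ 0.41098903 -0.13658659  0.23525749]
top (720, array([-0.04199164,  0.04242981]), array([-0.08226941,  0.0026824 ]), array([-0.00353468,  0.08313872]), array([-0.04290205,  0.04291056])) 
  bowl (122, array([-0.03647358,  0.12185131]), array([-0.06951891,  0.08739927]), array([-0.00215153,  0.15626379]), array([-0.03583522,  0.12183153])) 0.0796129665835841
((-34.345211029052734, 117.4643783569336), 39.44685363769531) [[-0.0687, 0.0835], [-0.004, 0.1543]]
scene (629, array([-0.04332973,  0.04298758]), array([-0.08367573,  0.00377915]), array([-0.00276236,  0.08387205]), array([-0.04321905,  0.0438256 ])) 
  bowl (178, array([-0.03675774,  0.12050594]), array([-0.06945222,  0.08630517]), array([-0.00317928,  0.15549787]), array([-0.03631575,  0.12090152])) 0.07779644606993955
```

```bash
python3 -c "
from rig import robot
print(robot.hand_in())"
```

```text
the job is handed in; nothing more can be done
None
```

I handed the job in at about 20 s with both items inside the limits on my last camera measurements: the salt box is in the corner within about 1 mm of both arms, the bowl is within about 1–2 mm of the long arm and of the salt box, the pictures showed no bystander moved, and the arm is clear (no verdict was returned).

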